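# Seat the tube carrier on the reader's three-ball mount

## Robot

A 6-joint arm with a two-finger parallel gripper is mounted at the origin on the work surface. World frame = base frame: x ahead of the robot, y to its left, z up, the work surface at z = 0. Lengths are in m, angles in rad, forces in N, time in s.
With the tool pointing down it reaches from about 0.35 to 0.975 m from the base axis. Payload 4.9 kg.
Tool frame: the origin (TCP) lies on the mounting face of the last link; the fingertips stand 173 mm ahead of it and the grasp point (between the pads) lies 155 mm ahead of it; x points along the fingers, z is the direction in which the jaws open and shut, and the axes are right-handed (so a half turn about x gives the same grasp; the last joint's range is limited). The gripper opens to 85 mm and grips with 20 to 120 N. Pads are 22 mm wide; open, the fingers measure 114 mm over their backs; the gripper's body (76 mm by 85 mm) begins 54 mm behind the grasp point. The pads swing forward as they close: fully open they stand 13 mm farther back than shut.
Start: joints at [1.203, 0.053, 1.613, -0, 1.476, -0.119], TCP at [0.154, 0.606, 0.405] pointing down, gripper open.
Joint ranges: [-3.01, 3.01], [-1.01, 2.22], [0.06, 2.58], [-1.02, 4.17], [0.09, 2.62], [-3.14, 3.14]. Speed limits (rad/s): [2.57, 2.57, 3.14, 3.14, 3.14, 3.14].

## Interface

Orientations are given as a rotation vector (axis times angle).
In Python, from station import get_obs, get_image, get_calibration, finish_job, look_for, masks_of, tip_of gives the robot as it stands.
- The arm moves only by the tool carry_out, never from a script. Its argument "increments" is a list of rows, each a list of 3 entries, a list of its own where there are three numbers: the turn, a rotation vector about the world's x, y, z in units of 0.1 rad (1.0 is 0.1 rad), then the shift along the world's x, y, z in units of 20 mm (1.0 is 20 mm), then the opening, from 0 (shut) to 1 (fully open). A call has 1 to 8 rows; each row shifts and turns the pose as measured when the row begins; what a row does not reach is not made up. A row lasts 1/10 s, in which the tool goes at most 50 mm and 8.59 degrees, less where a joint would pass 70% of its speed; a pose out of reach is approached as far as the arm can. A call with a number of a shift or a turn outside -1 to 1 is refused whole. A call with a gripper value outside its range is refused whole. The fingers move at their own pace and stop on an object; "squeeze" is the grip in N (left out, the last holds). Time passes only in rows, so rows that do not move let the fingers close. It gives the time, the measured TCP pose, the force and the opening at its end, in the units of the state.
- get_obs(): the state, without advancing time (a new reading comes with each control period).
- get_image(name): name is "scene" or "side" or "wrist"; returns (picture, depth): 400x640x3 uint8, blue, green, red; 400x640 float32, m along the optical axis (not along the pixel's ray), 0 where there is no reading.
- get_calibration(name): a dict with "fx", "fy", "cx", "cy" (pixels), "position" and "orientation" of the camera in the world. Camera axes: x right, y down, z forward; pixel columns grow to the right and rows downward; lengths in m; the calibration is good to about 2 mm. A picture is of the moment at which its call begins: read the wrist's pose just before it. get_calibration takes no time and is no camera call; for the wrist camera it gives the pose at the moment of the call.
- finish_job(): hands the job in, once; it reports no verdict.
Trained networks look in the newest picture that a camera, given by its name, has taken for a name from the list of things; names that differ only in an ending like _2 or _b are one class to them, and where a whole thing is asked for, a point or a joint stands for the part that bears it (a point fixed in the world has none). Each returns a list of dicts, best first, with "p" (0 to 1); they miss things now and then, are a little off and sometimes report something else, mostly with a low value. They report only what shows in the picture. A call takes as long as a camera call. They do not tell look-alikes from the thing itself.
- look_for(camera, query): "centre" ([column, row] in pixels, amid what is visible of it).
- masks_of(camera, query): "region" (400x640 bool, what is visible of it) and "centre" ([column, row] in pixels, amid what is visible of it).
- tip_of(camera, query): "centre" ([column, row] in pixels: a listed point, or the origin of a listed thing).
The state is a dict: "t": time; "q": joint angles; "dq": joint speeds; "effort": joint torques, N m; "tool_pos": TCP position; "tool_rot": TCP orientation; "contact_force": force on the tool from outside, world axes, zero at the start; "wrist_torque": the same for the moment, N m; "opening": finger opening in m.
Only numpy, scipy, OpenCV 4.12 (cv2) and the standard library are available. Lean on these libraries where they do the work, as an engineer would, in place of code of your own. Each camera call takes 0.05 s, during which the arm holds its last target.

## Task

Lift the tube carrier plate off its white foam block by its leaning black handle, bring it level under the blue reader bar, and press it down gently, without ramming it, until it has passed the two sprung side rollers and they are pulling it down; only then let go. It must end fully home and level on the three balls, handle towards the open front of the reader, and the bottle, tube rack and tip box must stay where they are.

Things in the scene. Friction and masses are not known exactly. Their poses are not given: they have to be found in the camera images.
- carrier: Tube carrier, 0.36 to 0.59 kg: green plate 130 mm long (x), 122 mm wide (y). Origin: centre of its underside, at the bottom of its feet; x runs from the handle side to the tube side, z up. Plate top 20 mm above the origin. The side edges are round bars along x, 12 mm diameter, centres at y = +-55, z = 15 mm.
- grip (a point): Grip point on the carrier's black handle, at (-21, 0, 58.2) mm in the carrier's frame; axes are the carrier's. The handle is a flat bar 16 mm thick (along y, grip across this), 36 mm wide, 74 mm long, leaning 35 degrees from vertical towards -x; the grip point is mid thickness, 20 mm from its orange top end.
- groove (a point): Mouth centre of the carrier's front V groove, at (-45, 0, 0) mm in the carrier's frame. Three dark steel 90-degree V grooves under the plate, mouths 24 mm wide, 24 mm long, at (x, y) = (-45, 0), (35, 34), (35, -34) mm, all pointing to the middle, sit on the reader's three balls. A ball is caught if it is within about 10 mm of the groove.
- caps (a point): Middle of the tops of the carrier's four orange tube caps, at (45, 0, 68) mm in the carrier's frame; the tubes stand in a row along y, 24 mm apart, caps 18 mm in diameter.
- station: Tube reader, fixed to the bench. Origin: centre of the underside of its white base, 190 (x) by 250 (y) by 20 mm; x points from its open front inwards, z up; the front faces away from the robot. Grey roller housings at y = +-79 to +-101 mm, x -13 to 23 mm, reach 75 mm high. Bring the carrier in level from the front with its origin 65 to 82 mm above the bench: it then clears rollers and bar.
- seat (a point): Point on the reader where the carrier's origin lies when it is home: (0, 0, 42.1) mm in the reader's frame; axes are the reader's and coincide with the carrier's axes when home.
- ball (a point): Top of the reader's front ball, at (-45, 0, 50) mm in the reader's frame. Three polished steel balls, 20 mm diameter, centres 40 mm above the bench, at (x, y) = (-45, 0), (35, 34), (35, -34) mm.
- bar (a point): Middle of the lower front edge of the dark blue reader bar, at (0, 0, 160) mm in the reader's frame. The bar: x 0 to 62, z 160 (window 157) to 220 mm, 250 mm wide, on posts at x 19 to 41 mm, inner faces y = +-104 mm. It hangs over the tube half of the seated carrier, so an upright gripper on the handle hits it: lean the tool 25 to 45 degrees, body towards the open front (-x).
- roller_left (a joint): Sprung steel roller at the reader's +y side: 12 mm diameter, 24 mm long along x, at x = 5 mm, centre 65.6 mm high. 0 = inner stop, centre 62 mm from the middle; slides outward to 0.009 m; spring inward, 5 N plus 0.4 N per mm. Home it reads about 0.001.
- roller_right (a joint): The same roller on the -y side. The carrier's edges meet both rollers 18 mm above home; forcing it down takes about 10 to 20 N in all (more than its weight); it passes their middle 8 mm above home, and from there they push it down with about 10 N. Grows outward.
- stand: White foam block 150 by 140 by 30 mm, fixed, on which the carrier rests at first. Origin: centre of its underside.
- bottle: Amber bottle, diameter 52 mm, 110 mm tall, bystander. Origin: centre of its underside.
- tube_rack: White foam rack of orange-capped tubes, 100 by 170 by 88 mm, bystander. Origin: centre of its underside.
- tip_box: Open blue box, 75 by 100 by 50 mm, bystander. Origin: centre of its underside.
Mind the look-alikes: they are no part of the job. Of the things like the carrier, leave any that is pink or yellow; of the rest the smaller one is meant.

How it is judged:
By the outcome, as a careful person would: the job done as asked, in the order asked, and still so for the second after the job is handed in, with the robot touching nothing.
It also fails if it takes over 62 s, if anything falls off the work surface, if the arm or the gripper's body presses on something with over 40 N, if the wrist force passes 120 N, or if a joint passes its speed limit or range.

## Working session

There is one attempt and no reset: what is moved stays moved. The work goes in short steps, Python scripts to look and compute and a tool call to move; the robot and the scene stay as the last step left them, time stands still between calls to the robot, and variables do not carry over. Pictures are saved under pics/ and viewed, and the job is handed in when it is done.

Besides the shell and the picture viewer there is one more tool, called after ">>>" as name(argument=value, ...), one argument or row to a line, values as JSON. carry_out: Moves the arm, as the interface text tells. Shifts and turns lie within -1 to 1; 1 stands for 20 mm of shift or 0.1 rad of turn. Its arguments: {"type":"object","properties":{"increments":{"type":"array","items":{"type":"array"}},"squeeze":{"type":"number"}},"required":["increments"]}

```bash
mkdir -p pics; ls; cat > h.py <<'E'
import numpy as np, cv2
from scipy.spatial.transform import Rotation as R
from station import *
def cam(n):
    c=get_calibration(n); o=np.array(c["orientation"],float)
    M=R.from_rotvec(o).as_matrix() if o.shape==(3,) else (R.from_quat(o).as_matrix() if o.shape==(4,) else o)
    return c,M,np.array(c["position"])
def pw(n,uv,d):
    c,M,p=cam(n); u,v=uv
    return p+M@np.array([(u-c["cx"])/c["fx"]*d,(v-c["cy"])/c["fy"]*d,d])
def proj(n,P):
    c,M,p=cam(n); q=M.T@(np.array(P)-p); return np.array([c["fx"]*q[0]/q[2]+c["cx"],c["fy"]*q[1]/q[2]+c["cy"]]),q[2]
def ray(n,uv,z):
    c,M,p=cam(n); d=M@np.array([(uv[0]-c["cx"])/c["fx"],(uv[1]-c["cy"])/c["fy"],1]); return p+d*(z-p[2])/d[2]
def cloud(n,D):
    c,M,p=cam(n); v,u=np.mgrid[:400,:640]
    P=np.stack([(u-c["cx"])/c["fx"]*D,(v-c["cy"])/c["fy"]*D,D],-1)
    return P@M.T+p
E
python3 - <<'E'
from h import *
np.set_printoptions(precision=4,suppress=True)
print(get_obs())
for n in ["scene","side","wrist"]:
    im,d=get_image(n); cv2.imwrite(f"pics/{n}0.png",im); np.savez(f"pics/{n}0.npz",im=im,d=d); print(n,get_calibration(n))
    if n!="wrist":
      for q in ["carrier","station","stand","grip","seat","caps","bar","groove","ball","bottle","tube_rack","tip_box","roller_left","roller_right"]:
        print(n,q,[(round(r["p"],2),np.round(r["centre"],1).tolist()) for r in tip_of(n,q)][:4])
E
```

```text
pics
{'t': 0.0, 'q': array([ 1.203 ,  0.0534,  1.6143,  0.    ,  1.476 , -0.119 ]), 'dq': array([ 0.0005, -0.001 ,  0.0016,  0.0002, -0.0016, -0.0013]), 'effort': array([  0.0016, -39.3669, -37.0184,  -0.    ,   0.0069,  -0.    ]), 'tool_pos': array([0.1538, 0.6055, 0.4035]), 'tool_rot': array([-1.0252,  1.3185,  1.0234]), 'contact_force': array([-0.2732, -0.3777,  0.4323]), 'wrist_torque': array([-0.0495,  0.0259,  0.0042]), 'opening': 0.08580865932304049}
scene {'fx': 426.38400285839833, 'fy': 426.38400285839833, 'cx': 311.3681392266424, 'cy': 201.6011702234677, 'position': array([0.9977, 0.6488, 0.9572]), 'orientation': array([-0.9122, -2.5742,  0.9936])}
scene carrier [(0.95, [368.2, 260.3]), (0.95, [323.1, 138.9]), (0.93, [439.8, 227.3]), (0.73, [419.4, 322.2])]
scene station [(0.94, [257.6, 176.8])]
scene stand [(0.98, [367.8, 262.5]), (0.16, [255.1, 174.9])]
scene grip [(0.81, [428.6, 299.5]), (0.76, [444.2, 216.9]), (0.72, [311.4, 124.0]), (0.66, [364.8, 250.5])]
scene seat [(0.65, [250.6, 166.7])]
scene caps [(0.75, [441.8, 190.0]), (0.71, [381.9, 232.1]), (0.71, [343.0, 114.9]), (0.69, [425.6, 323.9])]
scene bar [(0.63, [251.1, 132.5]), (0.35, [370.3, 261.2])]
scene groove [(0.97, [440.8, 242.5]), (0.86, [427.4, 306.1]), (0.61, [365.6, 252.3]), (0.59, [300.9, 136.5])]
scene ball [(0.89, [244.8, 173.3])]
scene bottle [(0.75, [271.0, 241.0])]
scene tube_rack [(0.63, [222.8, 269.4])]
scene tip_box [(0.7, [321.1, 201.5])]Traceback (most recent call last):
  File "<stdin>", line 8, in <module>
ValueError: it knows: ball, bar, bottle, caps, carrier, grip, groove, seat, stand, station, tip_box, tube_rack
```

View pics/scene0.png

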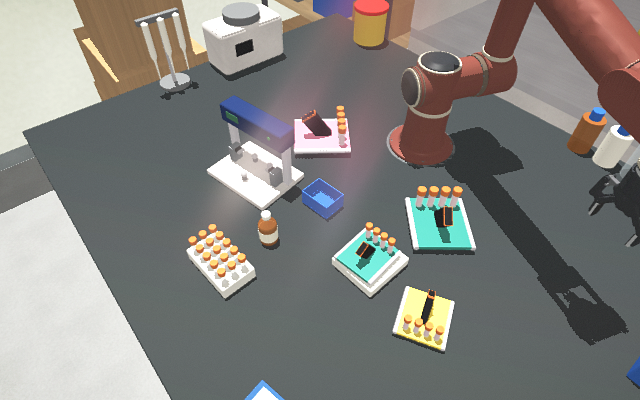

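```bash
python3 - <<'E'
from h import *
np.set_printoptions(precision=4,suppress=True)
for n in ["side","wrist"]:
    im,d=get_image(n); cv2.imwrite(f"pics/{n}0.png",im); np.savez(f"pics/{n}0.npz",im=im,d=d); print(n,get_calibration(n))
    for q in ["carrier","station","grip","seat","caps","bar","ball"]:
        print(n,q,[(round(r["p"],2),np.round(r["centre"],1).tolist()) for r in tip_of(n,q)][:4])
print(get_obs()["t"])
E
```

```text
side {'fx': 401.5163726801606, 'fy': 401.5163726801606, 'cx': 319.97585384881233, 'cy': 199.56152899817863, 'position': array([ 0.0355, -0.5526,  0.8018]), 'orientation': array([-2.1918,  0.7065, -0.3483])}
side carrier [(0.96, [250.9, 166.7]), (0.8, [278.1, 196.6]), (0.66, [198.0, 230.4]), (0.65, [305.9, 374.4])]
side station [(0.58, [402.4, 310.0])]
side grip [(0.95, [196.3, 204.9]), (0.72, [243.3, 157.9]), (0.59, [285.8, 177.4]), (0.56, [318.7, 352.9])]
side seat [(0.92, [405.9, 298.0])]
side caps [(0.86, [255.9, 147.9]), (0.8, [266.9, 184.8]), (0.66, [183.5, 223.6]), (0.56, [269.7, 350.5])]
side bar []
side ball [(0.79, [417.9, 283.0]), (0.69, [278.2, 199.9])]
wrist {'fx': 347.70791058748085, 'fy': 347.70791058748085, 'cx': 313.33995354286577, 'cy': 207.7552189385957, 'position': array([0.0884, 0.6239, 0.3738]), 'orientation': array([2.3063, 1.7918, 0.2432])}
wrist carrier [(0.65, [69.9, 310.7])]
wrist station []
wrist grip []
wrist seat []
wrist caps []
wrist bar []
wrist ball []
1.45
```

The scene shows two green carriers: the smaller one, on the white block at (368,260), is the target. The larger one sits at (440,227). The reader is at (257,177), with the tip box at (322,198) and the bottle at (268,230).

View pics/side0.png

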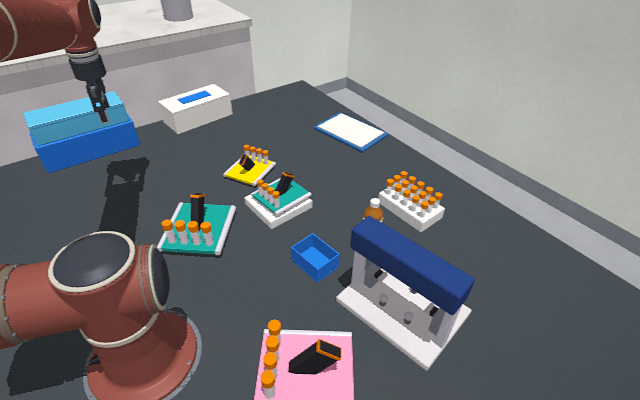

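```bash
python3 - <<'E'
from h import *
np.set_printoptions(precision=4,suppress=True)
for n,c0,seat in [("scene",(368,260),(255,178)),("side",(278,196),(404,300))]:
    f=np.load(f"pics/{n}0.npz") if n=="side" else None
    im=cv2.imread(f"pics/{n}0.png")
    d=f["d"] if f is not None else np.load("pics/scene0.npz")["d"]
    P=cloud(n,d)
    hsv=cv2.cvtColor(im,cv2.COLOR_BGR2HSV)
    g=((hsv[...,0]>70)&(hsv[...,0]<95)&(hsv[...,1]>80)).astype(np.uint8)
    k,l,s,c=cv2.connectedComponentsWithStats(g)
    for i in range(1,k):
        if s[i,4]>60:
            Q=P[(l==i)&(d>0)]; 
            print(n,"green",c[i],s[i,4],"z",np.percentile(Q[:,2],[5,50,95]))
            z=np.median(Q[:,2]); Q=Q[abs(Q[:,2]-z)<.006]
            r=cv2.minAreaRect((Q[:,:2]*1000).astype(np.float32)); print("   rect mm",r, Q.mean(0))
    b=((hsv[...,0]>110)&(hsv[...,0]<128)&(hsv[...,1]>120)&(hsv[...,2]>30)&(hsv[...,2]<150)).astype(np.uint8)
    k,l,s,c=cv2.connectedComponentsWithStats(b)
    for i in range(1,k):
        if s[i,4]>60:
            Q=P[(l==i)&(d>0)]; print(n,"blue",c[i],s[i,4],Q.min(0) if len(Q) else 0,Q.max(0) if len(Q) else 0)
            T=Q[abs(Q[:,2]-.22)<.006]
            if len(T)>20: print("   bar top",cv2.minAreaRect((T[:,:2]*1000).astype(np.float32)))
    if n=="scene":
      for nm,uv,z in [("grip",(364.8,250.5),.088),("caps",(381.9,232.1),.098),("carrier",(368.2,260.3),.03),("stand",(367.8,262.5),0),("seat",(250.6,166.7),.0421),("ball",(244.8,173.3),.05),("bar",(251.1,132.5),.16),("station",(257.6,176.8),0),("bottle",(271,241),0),("rack",(222.8,269.4),0),("tip",(321.1,201.5),0)]: print(nm,ray(n,uv,z))
    else:
      for nm,uv,z in [("grip",(285.8,177.4),.088),("caps",(266.9,184.8),.098),("carrier",(278.1,196.6),.03),("seat",(405.9,298),.0421),("station",(402.4,310),0),("ball",(417.9,283),.05)]: print(nm,ray(n,uv,z))
E
```

```text
scene green [438.906  228.4196] 1978 z [0.023  0.0282 0.0313]
   rect mm ((242.57400512695312, 277.2525634765625), (182.2682647705078, 141.46575927734375), 50.055049896240234) [0.2604 0.291  0.0282]
scene green [365.1502 257.5992] 1265 z [0.0473 0.0505 0.0534]
   rect mm ((488.8258972167969, 240.33212280273438), (130.47264099121094, 102.19617462158203), 7.4825358390808105) [0.5006 0.2452 0.0505]
scene blue [319.0333   5.4667] 150 [-0.6784 -1.411  -0.2076] [-0.6493 -1.2665 -0.0958]
scene blue [228.5676 113.5068] 148 [ 0.5232 -0.3484  0.1659] [ 0.5489 -0.236   0.2215]
   bar top ((538.201171875, -291.1092224121094), (8.955092430114746, 113.88165283203125), 11.532326698303223)
grip [0.5075 0.2463 0.088 ]
caps [0.4397 0.2368 0.098 ]
carrier [0.4896 0.2476 0.03  ]
stand [0.4789 0.239  0.    ]
seat [ 0.5366 -0.2323  0.0421]
ball [ 0.5706 -0.2113  0.05  ]
bar [ 0.5133 -0.2412  0.16  ]
station [ 0.5241 -0.2192  0.    ]
bottle [0.6386 0.0167 0.    ]
rack [ 0.7919  0.0127 -0.    ]
tip [ 0.4349 -0.0092  0.    ]
side green [283.5866 196.2739] 566 z [0.0459 0.0496 0.0518]
   rect mm ((487.7333068847656, 240.58670043945312), (132.58790588378906, 105.66138458251953), 7.036802768707275) [0.487  0.2219 0.0495]
side green [198.7434 229.1834] 1543 z [0.0198 0.0271 0.0302]
   rect mm ((241.39036560058594, 275.50286865234375), (184.13519287109375, 140.4049072265625), 49.9793586730957) [0.2443 0.2644 0.0271]
side blue [412.2938 264.0499] 4448 [ 0.4426 -0.3614 -0.0036] [0.7395 0.0045 0.2225]
   bar top ((495.3497009277344, -234.80633544921875), (62.343666076660156, 247.9442901611328), 10.969672203063965)
grip [0.5153 0.2512 0.088 ]
caps [0.4467 0.2414 0.098 ]
carrier [0.485  0.2503 0.03  ]
seat [ 0.5273 -0.2334  0.0421]
station [ 0.5236 -0.2348  0.    ]
ball [ 0.5753 -0.2232  0.05  ]
```

```bash
cat >> h.py <<'E'
np.set_printoptions(precision=4,suppress=True)
def frame(xy,yawdeg,z): return np.array([*xy,z]),R.from_euler('z',yawdeg,degrees=True).as_matrix()
def tool_for(o,M,lean=35,back=0,grip=(-.021,0,.0582),flip=1):
    a=np.deg2rad(lean); d=M@np.array([np.sin(a),0,-np.cos(a)]); z=flip*M@np.array([0,1,0])
    Rt=np.stack([d,np.cross(z,d),z],1); g=o+M@np.array(grip); return g-d*(.155+back),Rt
def delta(p,Rt):
    s=get_obs(); A=R.from_rotvec(s["tool_rot"]).as_matrix()
    rv=R.from_matrix(Rt@A.T).as_rotvec(); print("pos",s["tool_pos"],"t",s["t"],"F",s["contact_force"],"open",s["opening"]); 
    print("target",p,"shift/20mm",(p-s["tool_pos"])/.02,"turn/.1",rv/.1, "norm",np.linalg.norm(rv))
CAR=((.488,.2405),187.2,.030); STN=((.5257,-.2289),190.97,0)
E
python3 - <<'E'
from h import *
A=R.from_rotvec(get_obs()["tool_rot"]).as_matrix(); print(A)
for f in (1,-1):
    p,Rt=tool_for(*frame(*CAR),back=.07,flip=f); delta(p,Rt)
E
```

```text
[[ 0.     -0.9692  0.2462]
 [-0.      0.2462  0.9692]
 [-1.     -0.     -0.    ]]
pos [0.1539 0.6057 0.4047] t 1.45 F [ 0.3989 -0.8644 -0.3671] open 0.08543088770562775
target [0.6369 0.2593 0.2725] shift/20mm [ 24.1493 -17.3218  -6.6088] turn/.1 [ -8.4925   0.5228 -26.5152] norm 2.7846967864766476
pos [0.1539 0.6057 0.4047] t 1.45 F [ 0.3989 -0.8644 -0.3671] open 0.08543088770562775
target [0.6369 0.2593 0.2725] shift/20mm [ 24.1493 -17.3218  -6.6088] turn/.1 [0.3782 6.1321 3.6262] norm 0.7134130845348182
```

>>> carry_out(
  increments=[
    [[0, 0.3, 0.2], [1, -0.7, 0], 0.7],
    [[0, 0.3, 0.2], [1, -0.7, 0], 0.7],
    [[0, 0.3, 0.2], [1, -0.7, 0], 0.7],
    [[0, 0.3, 0.2], [1, -0.7, 0], 0.7],
    [[0, 0.3, 0.2], [1, -0.7, 0], 0.7],
    [[0, 0.3, 0.2], [1, -0.7, 0], 0.7],
    [[0, 0.3, 0.2], [1, -0.7, 0], 0.7],
    [[0, 0.3, 0.2], [1, -0.7, 0], 0.7],
  ],
)

```text
t: 2.25
tool_pos: [0.3163, 0.4906, 0.4053]
tool_rot: [-1.047, 1.444, 1.318]
contact_force: [-0.5, 0.4, -0.6]
opening: 0.0599
```

>>> carry_out(
  increments=[
    [[0, 0.3, 0.2], [1, -0.7, 0], 0.7],
    [[0, 0.3, 0.2], [1, -0.7, 0], 0.7],
    [[0, 0.3, 0.2], [1, -0.7, 0], 0.7],
    [[0, 0.3, 0.2], [1, -0.7, 0], 0.7],
    [[0, 0.3, 0.2], [1, -0.7, 0], 0.7],
    [[0, 0.3, 0.2], [1, -0.7, 0], 0.7],
    [[0, 0.3, 0.2], [1, -0.7, 0], 0.7],
    [[0, 0.3, 0.2], [1, -0.7, 0], 0.7],
  ],
)

```text
t: 3.05
tool_pos: [0.4829, 0.373, 0.4062]
tool_rot: [-1.048, 1.561, 1.614]
contact_force: [0.1, 0.8, 0.1]
opening: 0.0599
```

```bash
python3 - <<'E'
from h import *
p,Rt=tool_for(*frame(*CAR),back=.07,flip=-1); delta(p,Rt)
E
```

```text
pos [0.4829 0.373  0.4062] t 3.05 F [0.076  0.7692 0.057 ] open 0.05986049860131122
target [0.6369 0.2593 0.2725] shift/20mm [ 7.7003 -5.6861 -6.6861] turn/.1 [0.1581 1.2025 0.1905] norm 0.12277119237903715
```

>>> carry_out(
  increments=[
    [[0, 0.15, 0], [1, -0.7, -0.8], 0.7],
    [[0, 0.15, 0], [1, -0.7, -0.8], 0.7],
    [[0, 0.15, 0], [1, -0.7, -0.8], 0.7],
    [[0, 0.15, 0.1], [1, -0.7, -0.8], 0.7],
    [[0, 0.15, 0], [1, -0.7, -0.8], 0.7],
    [[0.1, 0.15, 0], [1, -0.7, -0.8], 0.7],
    [[0, 0.15, 0], [1, -0.7, -0.8], 0.7],
    [[0, 0.15, 0], [0.7, -0.7, -0.9], 0.7],
  ],
)

```text
t: 3.85
tool_pos: [0.645, 0.2561, 0.276]
tool_rot: [-0.972, 1.618, 1.717]
contact_force: [-0.0, 0.0, 0.0]
opening: 0.0599
```

```bash
python3 - <<'E'
from h import *
p,Rt=tool_for(*frame(*CAR),back=.07,flip=-1); delta(p,Rt)
n="wrist"; im,d=get_image(n); cv2.imwrite("pics/wrist1.png",im); np.savez("pics/wrist1.npz",d=d)
for q in ["grip","caps","carrier"]: print(q,[(round(r["p"],2),np.round(r["centre"],1).tolist()) for r in tip_of(n,q)][:3])
for nm,P in [("grip",(-.021,0,.0582)),("caps",(.045,0,.068)),("carrier",(0,0,0))]:
    o,M=frame(*CAR); print(nm,proj(n,o+M@np.array(P)))
P=cloud(n,d); hsv=cv2.cvtColor(im,cv2.COLOR_BGR2HSV)
g=(hsv[...,0]>70)&(hsv[...,0]<95)&(hsv[...,1]>80)&(d>0)&(abs(P[...,2]-.05)<.006)
Q=P[g]; print(len(Q),cv2.minAreaRect((Q[:,:2]*1000).astype(np.float32)),np.median(Q[:,2]))
c=(hsv[...,0]>5)&(hsv[...,0]<22)&(hsv[...,1]>150)&(d>0)
k,l,s,cc=cv2.connectedComponentsWithStats(c.astype(np.uint8))
for i in range(1,k):
    if s[i,4]>60: print(cc[i],s[i,4],np.median(P[l==i],0))
E
```

```text
pos [0.645  0.2561 0.276 ] t 3.85 F [-0.0239  0.0477  0.0017] open 0.05990144778726684
target [0.6369 0.2593 0.2725] shift/20mm [-0.4061  0.1628 -0.1746] turn/.1 [0.0086 0.0532 0.0902] norm 0.010509896364020362
grip [(0.64, [596.3, 211.9]), (0.63, [317.3, 221.9]), (0.34, [317.2, 273.2])]
caps [(0.62, [319.4, 117.1])]
carrier [(0.95, [376.4, 16.3]), (0.78, [556.4, 255.4]), (0.69, [317.1, 214.2])]
grip (array([314.3371, 220.3796]), np.float64(0.20999370346493085))
caps (array([313.226 , 117.3926]), np.float64(0.22269844803306058))
carrier (array([313.8701, 216.9313]), np.float64(0.27186455649438784))
18530 ((477.73187255859375, 313.0962219238281), (129.54736328125, 244.82925415039062), 7.358017921447754) 0.05006890689105756
[261.6641 121.8958] 768 [0.4498 0.2022 0.0976]
[298.2355 121.6083] 743 [0.4471 0.2255 0.0977]
[334.7781 121.0796] 766 [0.4442 0.2488 0.0977]
[371.3081 120.6187] 779 [0.4408 0.2722 0.0977]
[601.0448 198.9375] 736 [0.47   0.4268 0.0763]
[320.2302 221.4084] 404 [0.5129 0.2474 0.1082]
[619.1568 322.7868] 1473 [0.5459 0.4333 0.0666]
[  7.3355 366.3583] 307 [0.6219 0.0294 0.0084]
```

View pics/wrist1.png

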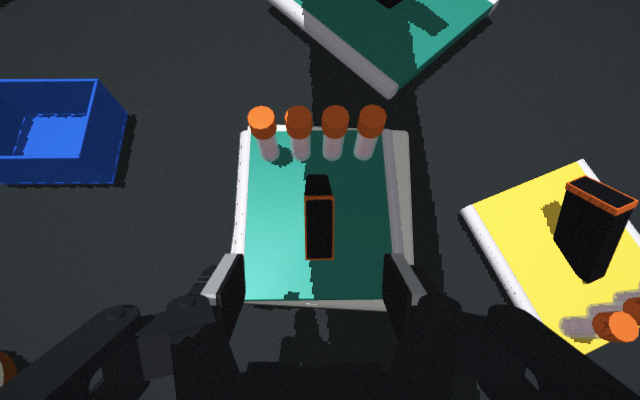

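```bash
python3 - <<'E'
from h import *
im=cv2.imread("pics/wrist1.png"); d=np.load("pics/wrist1.npz")["d"]; n="wrist"
P=cloud(n,d); hsv=cv2.cvtColor(im,cv2.COLOR_BGR2HSV)
g=(hsv[...,0]>70)&(hsv[...,0]<95)&(hsv[...,1]>80)&(d>0)&(abs(P[...,2]-.05)<.006); g[:100]=0; g[:,430:]=0
Q=P[g]; print(len(Q),cv2.minAreaRect((Q[:,:2]*1000).astype(np.float32)),np.median(Q[:,2]))
E
sed -i 's/^CAR=.*;/CAR=((.488,.243),187.3,.030);/' h.py
python3 -c "
from h import *
p,Rt=tool_for(*frame(*CAR),back=.0,flip=-1); delta(p,Rt)"
```

```text
18526 ((486.80584716796875, 242.82733154296875), (129.54736328125, 103.12457275390625), 7.358017921447754) 0.050069036787951424
pos [0.6437 0.2567 0.2758] t 4.05 F [0.2181 0.2823 0.3419] open 0.05991162300530653
target [0.597  0.257  0.2152] shift/20mm [-2.3356  0.0142 -3.0326] turn/.1 [0.0118 0.0331 0.1105] norm 0.011598479685881562
```

>>> carry_out(
  increments=[
    [[0, 0, 0.1], [-0.6, 0, -0.75], 0.7],
    [[0, 0, 0], [-0.6, 0, -0.75], 0.7],
    [[0, 0, 0], [-0.6, 0, -0.75], 0.7],
    [[0, 0, 0], [-0.5, 0, -0.7], 0.7],
    [[0, 0, 0], [0, 0, 0], 0.7],
  ],
)

```text
t: 4.55
tool_pos: [0.5952, 0.2613, 0.2234]
tool_rot: [-0.991, 1.603, 1.722]
contact_force: [-0.3, -0.2, 0.1]
opening: 0.0598
```

```bash
python3 -c "
from h import *
p,Rt=tool_for(*frame(*CAR),back=.0,flip=-1); delta(p,Rt)
im,d=get_image('wrist'); cv2.imwrite('pics/wrist2.png',im)"
```

```text
pos [0.5952 0.2613 0.2234] t 4.55 F [-0.34   -0.1912  0.1351] open 0.05982229270684504
target [0.597  0.257  0.2152] shift/20mm [ 0.0921 -0.2145 -0.41  ] turn/.1 [-0.0373  0.1546 -0.0413] norm 0.016435256551778687
```

View pics/wrist2.png

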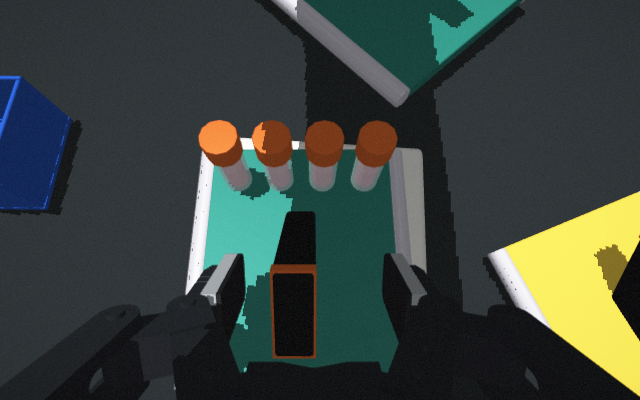

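>>> carry_out(
  increments=[
    [[0, 0.1, 0], [0.1, -0.25, -0.4], 0.7],
    [[0, 0, 0], [0, 0, 0], 0.7],
  ],
)

```text
t: 4.8
tool_pos: [0.5992, 0.2568, 0.2188]
tool_rot: [-0.988, 1.604, 1.727]
contact_force: [0.1, -0.4, -0.2]
opening: 0.0597
```

```bash
python3 -c "
from h import *
p,Rt=tool_for(*frame(*CAR),back=.0,flip=-1); delta(p,Rt)"
```

```text
pos [0.5992 0.2568 0.2188] t 4.8 F [ 0.1213 -0.3942 -0.1706] open 0.05965375978478074
target [0.597  0.257  0.2152] shift/20mm [-0.1101  0.0093 -0.1799] turn/.1 [-0.0546  0.1098 -0.049 ] norm 0.013203329113576436
```

>>> carry_out(
  increments=[
    [[0, 0.1, 0], [-0.1, 0, -0.2], 0.4],
    [[0, 0, 0], [0, 0, 0], 0],
    [[0, 0, 0], [0, 0, 0], 0],
    [[0, 0, 0], [0, 0, 0], 0],
    [[0, 0, 0], [0, 0, 0], 0],
    [[0, 0, 0], [0, 0, 0], 0],
  ],
  squeeze=80,
)

```text
t: 5.4
tool_pos: [0.5991, 0.2562, 0.2162]
tool_rot: [-0.981, 1.61, 1.732]
contact_force: [0.4, -0.4, 0.0]
opening: 0.0152
```

```bash
python3 -c "
from h import *
p,Rt=tool_for(*frame(*CAR),back=.0,flip=-1); delta(p,Rt)"
```

```text
pos [0.5991 0.2562 0.2162] t 5.4 F [ 0.4307 -0.3911  0.0076] open 0.015153081904858678
target [0.597  0.257  0.2152] shift/20mm [-0.1041  0.0396 -0.0528] turn/.1 [-0.0493  0.0343 -0.0344] norm 0.00692185696577229
```

>>> carry_out(
  increments=[
    [[0, 0, 0], [0, 0, 0.3], 0],
    [[0, 0, 0], [0, 0, 0.7], 0],
    [[0, 0, 0], [0, 0, 1], 0],
    [[0, 0, 0], [0, 0, 1], 0],
    [[0, 0, 0], [0, 0, 1], 0],
    [[0, 0, 0], [0, 0, 1], 0],
    [[0, 0, 0], [0, 0, 1], 0],
    [[0, 0, 0], [0, 0, 0.7], 0],
  ],
)

```text
t: 6.2
tool_pos: [0.5968, 0.2559, 0.3591]
tool_rot: [-0.982, 1.609, 1.732]
contact_force: [-0.4, 0.6, -3.6]
opening: 0.0156
```

```bash
cat >> h.py <<'E'
# tool pose at grasp with carrier at CAR
_o,_M=frame(*CAR); _p=np.array([.5991,.2562,.2162]); _A=R.from_rotvec([-.981,1.61,1.732]).as_matrix()
TC_R=_A.T@_M; TC_p=_A.T@(_o-_p)
def carrier_now():
    s=get_obs(); A=R.from_rotvec(s["tool_rot"]).as_matrix(); return s["tool_pos"]+A@TC_p, A@TC_R
def in_stn():
    o,M=carrier_now(); so,SM=frame(*STN); return SM.T@(o-so)*1000, np.rad2deg(R.from_matrix(SM.T@M).as_rotvec())
def goto(xs,ys,zs):
    "carrier target in station frame, mm, level"
    so,SM=frame(*STN); o=so+SM@np.array([xs,ys,zs])/1000; Rt=SM@TC_R.T; delta(o-Rt@TC_p,Rt)
E
python3 - <<'E'
from h import *
s=get_obs();print(s["contact_force"],s["wrist_torque"],s["opening"])
print(carrier_now()[0],R.from_matrix(carrier_now()[1]).as_rotvec(),in_stn())
for n in ["side","scene","wrist"]:
    im,d=get_image(n); cv2.imwrite(f"pics/{n}3.png",im)
    P=cloud(n,d); hsv=cv2.cvtColor(im,cv2.COLOR_BGR2HSV)
    o,M=carrier_now(); L=(P-o)@M
    g=(hsv[...,0]>70)&(hsv[...,0]<95)&(hsv[...,1]>80)&(d>0)&(abs(L[...,2]-.02)<.03)&(np.abs(L[...,0])<.09)&(np.abs(L[...,1])<.09)
    Q=L[g]*1000; A=np.c_[Q[:,:2],np.ones(len(Q))]; c=np.linalg.lstsq(A,Q[:,2],rcond=None)[0]
    print(n,len(Q),"tilt deg",np.rad2deg(c[:2]),"z0",c[2],cv2.minAreaRect(Q[:,:2].astype(np.float32)))
goto(-170,0,180)
E
```

```text
[-0.4466  0.5984 -3.6206] [ 0.1326 -0.7201  0.0111] 0.015595520917467593
[0.4859 0.2428 0.1728] [ 0.0014  0.001  -3.0136] (array([ -50.6622, -470.648 ,  172.8361]), array([-0.0344,  0.0566, -3.6389]))
side 581 tilt deg [-0.208  -0.2816] z0 17.06989706648389 ((1.9080390930175781, 1.6216011047363281), (131.2215118408203, 104.26319885253906), 0.4137362539768219)
scene 1144 tilt deg [0.6452 0.1714] z0 22.555949942210663 ((0.16158294677734375, 1.0688133239746094), (101.11158752441406, 132.28707885742188), 89.83003234863281)
wrist 18790 tilt deg [-0.0183 -0.2252] z0 19.96510334990986 ((5.192073822021484, -4.0147857666015625), (120.33521270751953, 109.41857147216797), 0.057363804429769516)
pos [0.597  0.2559 0.3578] t 6.35 F [-0.2173 -0.3527 -4.5531] open 0.014781321647081213
target [ 0.8026 -0.1763  0.3662] shift/20mm [ 10.2815 -21.6093   0.4179] turn/.1 [-0.0083  0.015   0.636 ] norm 0.06361839633007753
```

View pics/side3.png

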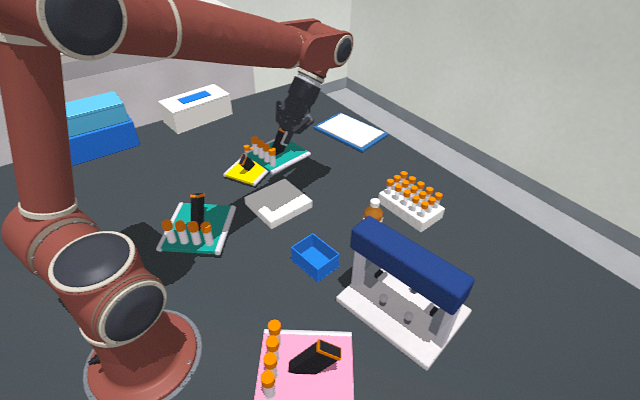

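The side view shows the carrier held level and the foam block empty at (278,203). I'm carrying it across, in front of the reader.

>>> carry_out(
  increments=[
    [[0, 0, 0], [0.3, -0.5, 0], 0],
    [[0, 0, 0], [0.5, -1, 0], 0],
    [[0, 0, 0.1], [0.5, -1, 0], 0],
    [[0, 0, 0], [0.5, -1, 0], 0],
    [[0, 0, 0.1], [0.5, -1, 0], 0],
    [[0, 0, 0], [0.5, -1, 0], 0],
    [[0, 0, 0.1], [0.5, -1, 0], 0],
    [[0, 0, 0], [0.5, -1, 0], 0],
  ],
)

```text
t: 7.15
tool_pos: [0.6737, 0.0975, 0.3428]
tool_rot: [-1.001, 1.616, 1.768]
contact_force: [0.7, 0.2, -4.3]
opening: 0.0149
```

>>> carry_out(
  increments=[
    [[0, 0, 0.1], [0.5, -1, 0], 0],
    [[0, 0, 0], [0.5, -1, 0], 0],
    [[0, 0, 0.1], [0.5, -1, 0], 0],
    [[0, 0, 0], [0.5, -1, 0], 0],
    [[0, 0, 0.1], [0.5, -1, 0], 0],
    [[0, 0, 0], [0.5, -1, 0], 0],
    [[0, 0, 0], [0.5, -1, 0], 0],
    [[0, 0, 0], [0.5, -1, 0], 0],
  ],
)

```text
t: 7.95
tool_pos: [0.7549, -0.0767, 0.3231]
tool_rot: [-1.005, 1.62, 1.811]
contact_force: [0.1, -0.4, -2.8]
opening: 0.0156
```

```bash
python3 - <<'E'
from h import *
goto(-170,0,170); print(in_stn())
E
```

```text
pos [ 0.7549 -0.0767  0.3231] t 7.95 F [ 0.0897 -0.3815 -2.8008] open 0.015557417006101786
target [ 0.8026 -0.1763  0.3562] shift/20mm [ 2.3861 -4.9774  1.6558] turn/.1 [-0.0273 -0.4638  0.028 ] norm 0.04654576921936381
(array([-133.8337, -109.2464,  142.1333]), array([-0.6591, -2.5792, -0.1603]))
```

>>> carry_out(
  increments=[
    [[0, -0.1, 0], [0.4, -0.9, 0.3], 0],
    [[0, -0.1, 0], [0.5, -0.9, 0.3], 0],
    [[0, -0.1, 0], [0.5, -0.9, 0.2], 0],
    [[0, -0.1, 0], [0.5, -0.9, 0.1], 0],
    [[0, -0.1, 0], [0.4, -0.9, 0.1], 0],
    [[0, -0.1, 0], [0.3, -0.5, 0.1], 0],
  ],
)

```text
t: 8.55
tool_pos: [0.8068, -0.1882, 0.3275]
tool_rot: [-1.024, 1.588, 1.783]
contact_force: [0.7, 0.2, -4.4]
opening: 0.0149
```

```bash
python3 - <<'E'
from h import *
goto(-165,0,76); print(in_stn())
n="wrist"; im,d=get_image(n); cv2.imwrite("pics/wrist4.png",im)
n="side"; im,d=get_image(n); cv2.imwrite("pics/side4.png",im);np.savez("pics/side4.npz",d=d)
n="scene"; im,d=get_image(n); cv2.imwrite("pics/scene4.png",im);np.savez("pics/scene4.npz",d=d)
E
```

```text
pos [ 0.8068 -0.1882  0.3275] t 8.55 F [ 0.7492  0.1631 -4.4093] open 0.014853236647531501
target [ 0.7977 -0.1772  0.2622] shift/20mm [-0.453   0.5493 -3.2662] turn/.1 [-0.1244 -0.0741  0.0796] norm 0.01652687810341821
(array([-170.9133,    9.0816,  141.912 ]), array([-0.7807, -0.281 , -0.4563]))
```

View pics/wrist4.png

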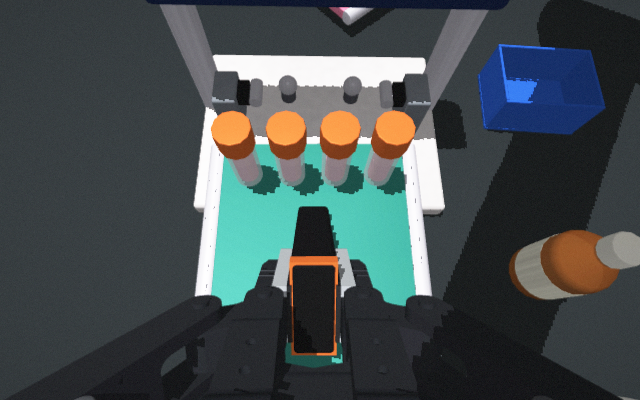

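View pics/scene4.png

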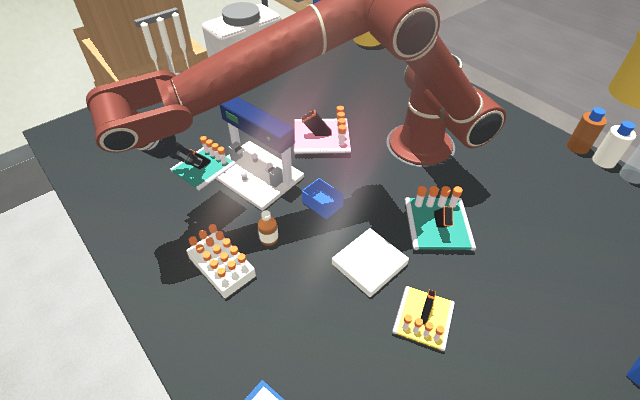

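```bash
python3 - <<'E'
from h import *
n="wrist"; so,SM=frame(*STN)
for P in [(35,34,40),(35,-34,40),(5,62,65.6),(5,-62,65.6),(-13,101,75),(-13,-101,75),(-95,125,20),(-95,-125,20),(95,125,20),(95,-125,20)]:
    print(P,proj(n,so+SM@(np.array(P)/1000)))
im=cv2.imread("pics/wrist4.png")
# carrier predicted
o,M=carrier_now()
for P in [(45,36,68),(45,-36,68),(45,12,68),(45,-12,68)]: print(P,proj(n,o+M@(np.array(P)/1000))[0])
cv2.imwrite("pics/wrist4z.png",cv2.resize(im[40:240,180:460],None,fx=2.8,fy=2.8))
E
```

```text
(35, 34, 40) (array([284.0802,  83.8832]), np.float64(0.36625127248060896))
(35, -34, 40) (array([348.4939,  84.4577]), np.float64(0.3676105304380754))
(5, 62, 65.6) (array([252.33  ,  91.4541]), np.float64(0.33150251743678016))
(5, -62, 65.6) (array([381.8532,  92.551 ]), np.float64(0.3339811643003955))
(-13, 101, 75) (array([206.6723, 100.7868]), np.float64(0.3158214517883528))
(-13, -101, 75) (array([427.5618, 102.5347]), np.float64(0.31985924748553257))
(-95, 125, 20) (array([188.8875, 206.2341]), np.float64(0.3395666966975553))
(-95, -125, 20) (array([442.9227, 206.7129]), np.float64(0.3445639686000055))
(95, 125, 20) (array([207.7678,  52.2494]), np.float64(0.4034324189326467))
(95, -125, 20) (array([421.8488,  54.5374]), np.float64(0.4084296908350969))
(45, 36, 68) [228.6977 125.1533]
(45, -36, 68) [393.8544 126.044 ]
(45, 12, 68) [283.8271 125.4507]
(45, -12, 68) [338.8793 125.7476]
```

View pics/wrist4z.png

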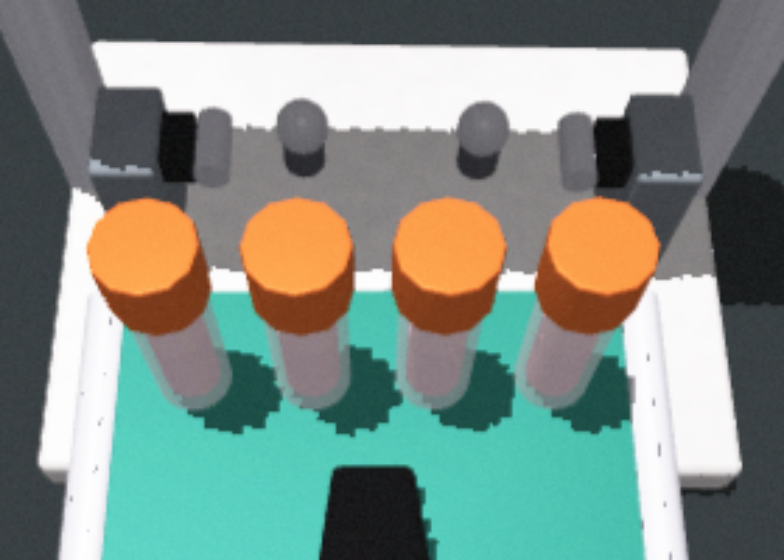

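```bash
sed -i 's/STN=((.5257,-.2289)/STN=((.5251,-.226)/' h.py; python3 - <<'E'
from h import *
print(in_stn()); goto(-165,0,76)
E
```

```text
(array([-171.1854,   10.5275,  142.688 ]), array([-0.7921, -0.2643, -0.4349]))
pos [ 0.8067 -0.1867  0.3283] t 8.7 F [ 0.0005  0.4963 -3.7707] open 0.015284967384615416
target [ 0.7971 -0.1743  0.2622] shift/20mm [-0.4774  0.618  -3.3066] turn/.1 [-0.1269 -0.0716  0.0759] norm 0.016432444204635598
```

>>> carry_out(
  increments=[
    [[-0.1, -0.1, 0.1], [-0.1, 0.2, -0.5], 0],
    [[0, 0, 0], [-0.1, 0.2, -0.6], 0],
    [[0, 0, 0], [-0.1, 0.2, -0.6], 0],
    [[0, 0, 0], [-0.1, 0, -0.6], 0],
    [[0, 0, 0], [0, 0, -0.5], 0],
    [[0, 0, 0], [0, 0, 0], 0],
  ],
)

```text
t: 9.3
tool_pos: [0.7965, -0.1682, 0.2646]
tool_rot: [-1.047, 1.588, 1.785]
contact_force: [-0.0, -0.3, -3.5]
opening: 0.0153
```

```bash
python3 - <<'E'
from h import *
print(in_stn()); goto(-165,0,76)
E
```

```text
(array([-165.4129,   -6.2258,   78.4894]), array([-0.3279, -0.0479,  0.4707]))
pos [ 0.7965 -0.1682  0.2646] t 9.3 F [-0.0134 -0.2905 -3.48  ] open 0.01526334817674151
target [ 0.7971 -0.1743  0.2622] shift/20mm [ 0.0295 -0.3039 -0.1195] turn/.1 [-0.0546 -0.0191 -0.0821] norm 0.010046723447158089
```

>>> carry_out(
  increments=[
    [[-0.1, 0, -0.1], [0, -0.3, -0.15], 0],
    [[0, 0, 0], [0, 0, 0], 0],
    [[0, 0, 0], [0, 0, 0], 0],
  ],
)

```text
t: 9.6
tool_pos: [0.7967, -0.1751, 0.2616]
tool_rot: [-1.042, 1.602, 1.77]
contact_force: [0.8, 0.5, -3.7]
opening: 0.015
```

```bash
python3 - <<'E'
from h import *
print(in_stn()); goto(0,0,74)
E
```

```text
(array([-163.9714,    1.3822,   75.7036]), array([ 0.3182, -0.1512, -0.1684]))
pos [ 0.7967 -0.1751  0.2616] t 9.6 F [ 0.8386  0.494  -3.6592] open 0.014953648619612233
target [ 0.6351 -0.2057  0.2602] shift/20mm [-8.0792 -1.5315 -0.0706] turn/.1 [ 0.0595 -0.0153  0.0294] norm 0.0068152345889596795
```

>>> carry_out(
  increments=[
    [[0, 0, 0], [-0.6, -0.11, 0], 0],
    [[0, 0, 0], [-0.6, -0.11, 0], 0],
    [[0, 0, 0], [-0.6, -0.11, 0], 0],
    [[0, 0, 0], [-0.6, -0.11, 0], 0],
  ],
)

```text
t: 10.0
tool_pos: [0.7491, -0.185, 0.2651]
tool_rot: [-1.047, 1.6, 1.763]
contact_force: [-0.4, -0.7, -3.2]
opening: 0.0151
```

```bash
python3 - <<'E'
from h import *
print(in_stn()); goto(0,0,74)
E
```

```text
(array([-116.5456,    2.6534,   78.4615]), array([ 0.5002,  0.2088, -0.1858]))
pos [ 0.7491 -0.185   0.2651] t 10.0 F [-0.4423 -0.7044 -3.2466] open 0.015120556372488173
target [ 0.6351 -0.2057  0.2602] shift/20mm [-5.7006 -1.0343 -0.2436] turn/.1 [0.0788 0.0524 0.0324] norm 0.01000066068350565
```

>>> carry_out(
  increments=[
    [[0.1, 0, 0], [-0.5, -0.05, -0.15], 0],
    [[0, 0, 0], [-0.5, -0.05, -0.15], 0],
    [[0, 0.1, 0], [-0.5, -0.05, -0.1], 0],
    [[0, 0, 0], [-0.5, -0.1, -0.05], 0],
  ],
)

```text
t: 10.4
tool_pos: [0.7081, -0.1916, 0.2607]
tool_rot: [-1.04, 1.595, 1.77]
contact_force: [0.5, 0.9, -3.8]
opening: 0.0151
```

```bash
python3 - <<'E'
from h import *
print(in_stn()); goto(0,0,74)
im,d=get_image("wrist"); cv2.imwrite("pics/wrist5.png",im)
E
```

```text
(array([-74.5836,  -0.4593,  74.3436]), array([ 0.0134,  0.0762, -0.2636]))
pos [ 0.7081 -0.1916  0.2607] t 10.4 F [ 0.5202  0.8985 -3.7579] open 0.015063801100657784
target [ 0.6351 -0.2057  0.2602] shift/20mm [-3.6487 -0.7067 -0.0246] turn/.1 [-0.0002  0.0135  0.046 ] norm 0.004795187820321891
```

View pics/wrist5.png

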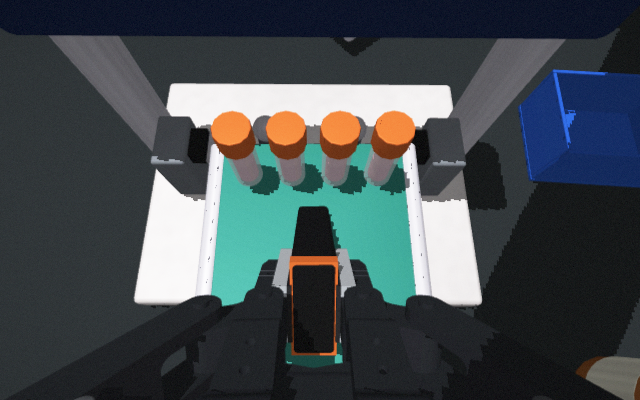

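```bash
python3 - <<'E'
from h import *
n="wrist"; so,SM=frame(*STN)
for P in [(-13,101,75),(-13,-101,75),(-13,79,75),(-13,-79,75),(-95,125,20),(-95,-125,20),(95,125,20),(95,-125,20)]:
    print(P,proj(n,so+SM@(np.array(P)/1000)))
o,M=carrier_now()
for P in [(45,36,68),(45,-36,68),(45,12,68),(45,-12,68),(-60,61,15),(-60,-61,15),(60,61,15),(60,-61,15)]: print(P,proj(n,o+M@(np.array(P)/1000))[0])
im=cv2.imread("pics/wrist5.png")
cv2.imwrite("pics/wrist5z.png",cv2.resize(im[70:320,130:490],None,fx=2.2,fy=2.2))
E
```

```text
(-13, 101, 75) (array([150.5512, 164.0826]), np.float64(0.21957510557279553))
(-13, -101, 75) (array([469.5365, 164.042 ]), np.float64(0.2208196974045931))
(-13, 79, 75) (array([185.4675, 164.0782]), np.float64(0.21971065517823885))
(-13, -79, 75) (array([434.9701, 164.0464]), np.float64(0.2206841477991498))
(-95, 125, 20) (array([132.5913, 304.7223]), np.float64(0.2440514148679293))
(-95, -125, 20) (array([487.6672, 303.795 ]), np.float64(0.24559175129342134))
(95, 125, 20) (array([169.1183,  81.9538]), np.float64(0.3071896657210569))
(95, -125, 20) (array([451.3955,  82.3276]), np.float64(0.30873000214654894))
(45, 36, 68) [228.7739 125.1864]
(45, -36, 68) [393.8831 126.074 ]
(45, 12, 68) [283.8869 125.4827]
(45, -12, 68) [338.9233 125.7786]
(-60, 61, 15) [183.0127 375.9804]
(-60, -61, 15) [437.37   376.5417]
(60, 61, 15) [208.6989 152.7519]
(60, -61, 15) [414.0247 153.784 ]
```

View pics/wrist5z.png

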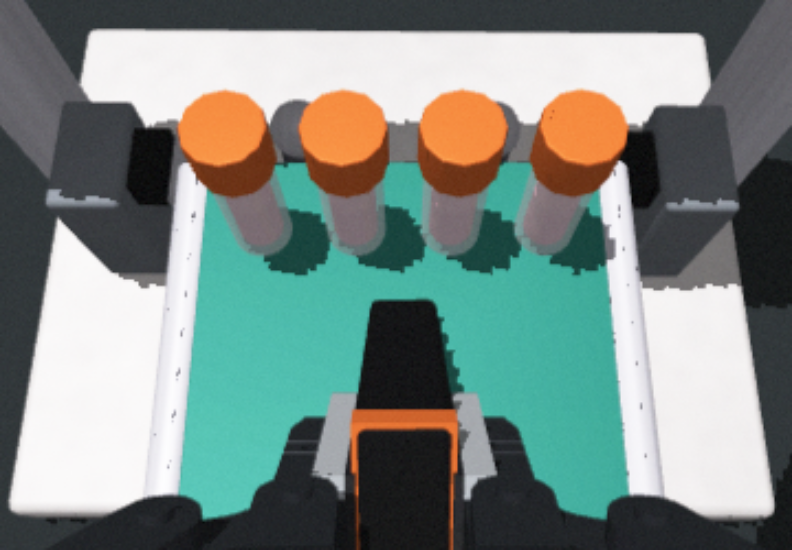

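```bash
sed -i 's/STN=((.5251,-.226)/STN=((.5255,-.2282)/' h.py; python3 - <<'E'
from h import *
print(in_stn()); goto(1,0,73)
E
```

```text
(array([-73.1   ,  -2.5293,  74.3602]), array([ 0.0043, -0.0289, -0.3167]))
pos [ 0.707  -0.1921  0.2605] t 10.45 F [-0.6901 -1.1519 -3.4172] open 0.015129122192973934
target [ 0.6345 -0.2081  0.2592] shift/20mm [-3.6232 -0.8003 -0.0652] turn/.1 [ 0.0017 -0.0048  0.0553] norm 0.005551338406976445
```

>>> carry_out(
  increments=[
    [[0, 0, 0.1], [-0.5, -0.15, -0.08], 0],
    [[0, 0, 0], [-0.5, -0.1, -0.08], 0],
    [[0, 0, 0], [-0.5, -0.1, -0.08], 0],
    [[0, 0, 0], [-0.5, -0.1, -0.05], 0],
  ],
)

```text
t: 10.85
tool_pos: [0.6656, -0.2017, 0.2561]
tool_rot: [-1.05, 1.593, 1.774]
contact_force: [-0.3, -0.9, -3.5]
opening: 0.0152
```

```bash
python3 - <<'E'
from h import *
print(in_stn()); goto(1,0,72)
E
```

```text
(array([-31.2265,   0.3735,  69.5522]), array([0.0858, 0.1627, 0.2687]))
pos [ 0.6656 -0.2017  0.2561] t 10.85 F [-0.3497 -0.9064 -3.5339] open 0.015224639801664929
target [ 0.6345 -0.2081  0.2582] shift/20mm [-1.552  -0.3227  0.1065] turn/.1 [ 0.0093  0.0307 -0.0469] norm 0.005683051678211376
```

>>> carry_out(
  increments=[
    [[0, 0, -0.1], [-0.5, -0.1, 0.05], 0],
    [[0, 0, 0], [-0.5, -0.1, 0.05], 0],
    [[0, 0, 0], [-0.4, -0.1, 0], 0],
    [[0, 0, 0], [0, 0, 0], 0],
  ],
)

```text
t: 11.25
tool_pos: [0.6338, -0.2084, 0.2583]
tool_rot: [-1.038, 1.596, 1.767]
contact_force: [0.5, 0.2, -3.9]
opening: 0.0151
```

```bash
python3 - <<'E'
from h import *
print(in_stn()); goto(1,0,64)
n="wrist"
im,d=get_image("wrist"); cv2.imwrite("pics/wrist6.png",im)
so,SM=frame(*STN)
for P in [(-13,101,75),(-13,-101,75),(-95,125,20),(-95,-125,20),(0,0,160)]:
    print(P,proj(n,so+SM@(np.array(P)/1000)))
im,d=get_image("side"); cv2.imwrite("pics/side6.png",cv2.resize(im[180:380,320:520],None,fx=3,fy=3))
im,d=get_image("scene"); cv2.imwrite("pics/scene6.png",cv2.resize(im[70:220,180:330],None,fx=4,fy=4))
E
```

```text
(array([ 1.3048, -0.4182, 71.8594]), array([ 0.072 ,  0.133 , -0.4199]))
pos [ 0.6338 -0.2084  0.2583] t 11.25 F [ 0.5337  0.2259 -3.9488] open 0.015143424915197603
target [ 0.6345 -0.2081  0.2502] shift/20mm [ 0.0351  0.0152 -0.406 ] turn/.1 [0.0079 0.0252 0.0733] norm 0.007788824812012996
(-13, 101, 75) (array([128.225 , 282.5703]), np.float64(0.19278935901006758))
(-13, -101, 75) (array([491.5092, 281.1131]), np.float64(0.19390239589931643))
(-95, 125, 20) (array([111.1941, 426.8081]), np.float64(0.21759811886885722))
(-95, -125, 20) (array([509.4291, 424.3037]), np.float64(0.21897563977139292))
(0, 0, 160) (array([309.382 , 210.5342]), np.float64(0.11736389357318198))
```

View pics/wrist6.png

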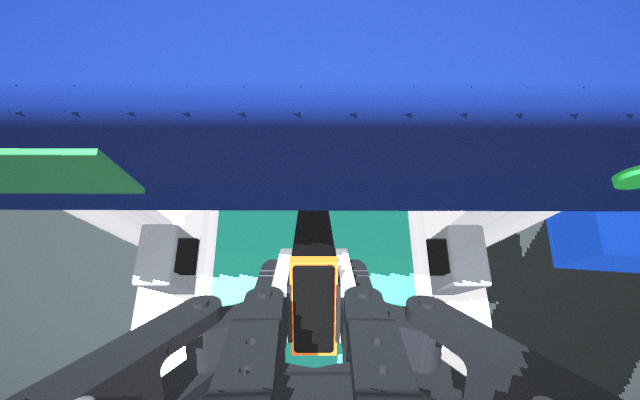

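View pics/scene6.png

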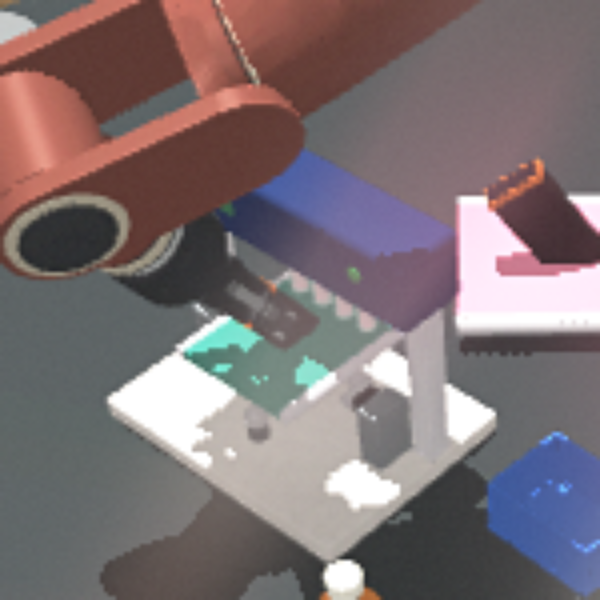

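View pics/side6.png

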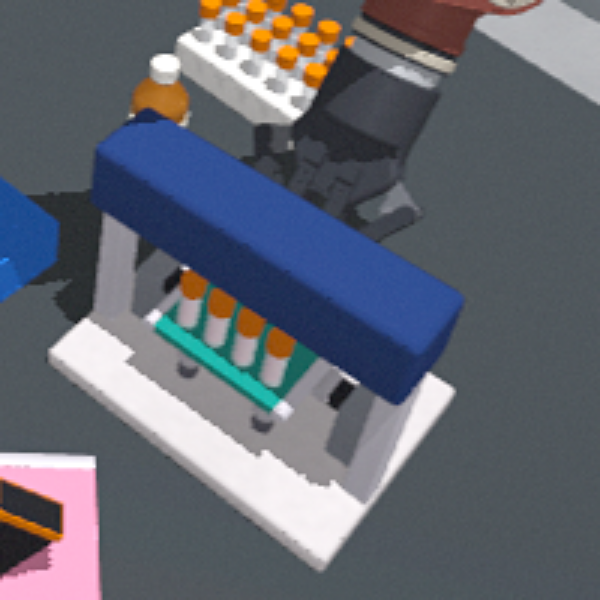

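The carrier is centred under the bar: the bar edge is at row 210 as predicted, and the housings sit at columns 133 and 491, even about the plate. I'm pressing down slowly.

>>> carry_out(
  increments=[
    [[0, 0, 0.1], [0, 0, -0.15], 0],
    [[0, 0, 0], [0, 0, -0.15], 0],
    [[0, 0, 0], [0, 0, -0.15], 0],
    [[0, 0, 0], [0, 0, 0], 0],
  ],
)

```text
t: 11.8
tool_pos: [0.636, -0.2077, 0.2484]
tool_rot: [-1.052, 1.591, 1.774]
contact_force: [-0.3, 0.8, -3.6]
opening: 0.015
```

```bash
python3 - <<'E'
from h import *
print(in_stn()); goto(1,0,60)
E
```

```text
(array([-1.25  ,  0.8018, 61.745 ]), array([0.0903, 0.2385, 0.31  ]))
pos [ 0.636  -0.2077  0.2484] t 11.8 F [-0.2783  0.8182 -3.593 ] open 0.014994102719588072
target [ 0.6345 -0.2081  0.2462] shift/20mm [-0.0716 -0.0187 -0.1105] turn/.1 [ 0.0076  0.0439 -0.0541] norm 0.007006134401479565
```

>>> carry_out(
  increments=[
    [[0, 0, 0], [-0.05, 0, -0.1], 0],
    [[0, 0, 0], [0, 0, -0.1], 0],
    [[0, 0, 0], [0, 0, -0.1], 0],
  ],
)

```text
t: 12.1
tool_pos: [0.6358, -0.2073, 0.2463]
tool_rot: [-1.049, 1.596, 1.774]
contact_force: [-0.9, 2.6, 4.7]
opening: 0.015
```

```bash
python3 - <<'E'
from h import *
print(in_stn()); goto(1,0,56)
E
```

```text
(array([-0.4884,  0.3269, 60.056 ]), array([0.1552, 0.038 , 0.2098]))
pos [ 0.6358 -0.2073  0.2463] t 12.1 F [-0.9419  2.6338  4.6514] open 0.014970744321042563
target [ 0.6345 -0.2081  0.2422] shift/20mm [-0.0615 -0.0418 -0.2066] turn/.1 [ 0.0253  0.0117 -0.0366] norm 0.004602857859326353
```

>>> carry_out(
  increments=[
    [[0, 0, 0], [0, 0, -0.15], 0],
    [[0, 0, 0], [0, 0, -0.15], 0],
    [[0, 0, 0], [0, 0, -0.15], 0],
  ],
)

```text
t: 12.4
tool_pos: [0.6369, -0.2072, 0.2456]
tool_rot: [-1.045, 1.603, 1.773]
contact_force: [-1.5, 3.8, 6.9]
opening: 0.0154
```

```bash
python3 - <<'E'
from h import *
print(in_stn(),get_obs()["contact_force"],get_obs()["wrist_torque"])
E
```

```text
(array([-0.6552,  0.7997, 59.8704]), array([ 0.3509, -0.2485,  0.0553])) [-1.5107  3.7504  6.9   ] [ 0.3137  0.8401 -0.288 ]
```

>>> carry_out(
  increments=[
    [[0, 0, 0], [0, 0.05, -0.25], 0],
    [[0, 0, 0], [0, 0.05, -0.25], 0],
    [[0, 0, 0], [0, 0, -0.25], 0],
  ],
)

```text
t: 12.7
tool_pos: [0.6386, -0.207, 0.2437]
tool_rot: [-1.043, 1.62, 1.767]
contact_force: [-2.9, 2.6, 10.6]
opening: 0.0151
```

```bash
python3 - <<'E'
from h import *
print(in_stn(),get_obs()["contact_force"],get_obs()["wrist_torque"])
E
```

```text
(array([-0.9515,  2.624 , 58.8974]), array([ 0.9864, -0.6888, -0.139 ])) [-2.8523  2.6255 10.5801] [-0.1988  1.2178 -0.5186]
```

>>> carry_out(
  increments=[
    [[0.15, -0.1, 0], [-0.05, 0, -0.3], 0],
    [[0.1, -0.1, 0], [-0.05, 0, -0.3], 0],
    [[0.05, -0.05, 0], [0, 0, -0.3], 0],
  ],
)

```text
t: 13.0
tool_pos: [0.638, -0.2089, 0.236]
tool_rot: [-1.049, 1.586, 1.759]
contact_force: [-1.5, 0.5, -2.7]
opening: 0.015
```

```bash
python3 - <<'E'
from h import *
print(in_stn(),get_obs()["contact_force"],get_obs()["wrist_torque"])
E
```

```text
(array([-5.1374,  1.3069, 48.1039]), array([ 0.1322,  0.8803, -0.2956])) [-1.4998  0.5367 -2.7003] [ 0.2206 -0.3495 -0.1277]
```

>>> carry_out(
  increments=[
    [[0, 0.1, 0], [-0.1, 0, -0.1], 0],
    [[0, 0, 0], [-0.05, 0, -0.1], 0],
    [[0, 0, 0], [0, 0, -0.1], 0],
  ],
)

```text
t: 13.3
tool_pos: [0.6353, -0.2085, 0.2288]
tool_rot: [-1.043, 1.59, 1.766]
contact_force: [0.9, 2.4, 10.0]
opening: 0.0152
```

```bash
python3 - <<'E'
from h import *
print(in_stn(),get_obs()["contact_force"],get_obs()["wrist_torque"]); goto(0,0,42.1)
im,d=get_image("side"); cv2.imwrite("pics/side7.png",cv2.resize(im[180:380,320:520],None,fx=3,fy=3))
im,d=get_image("scene"); cv2.imwrite("pics/scene7.png",cv2.resize(im[70:220,180:330],None,fx=4,fy=4))
E
```

```text
(array([-1.0271, -0.0078, 41.7478]), array([-0.007 ,  0.4301, -0.285 ])) [ 0.8849  2.4148 10.0195] [ 0.0607  0.7598 -0.4777]
pos [ 0.6353 -0.2085  0.2288] t 13.3 F [ 0.8849  2.4148 10.0195] open 0.015175071490929563
target [ 0.6355 -0.2079  0.2283] shift/20mm [ 0.0133  0.0315 -0.0241] turn/.1 [-0.0155  0.0735  0.0497] norm 0.009006418071177328
```

View pics/side7.png

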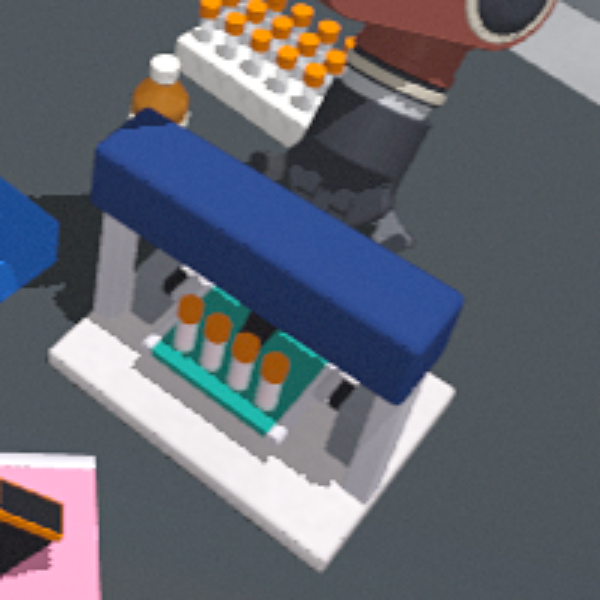

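View pics/scene7.png

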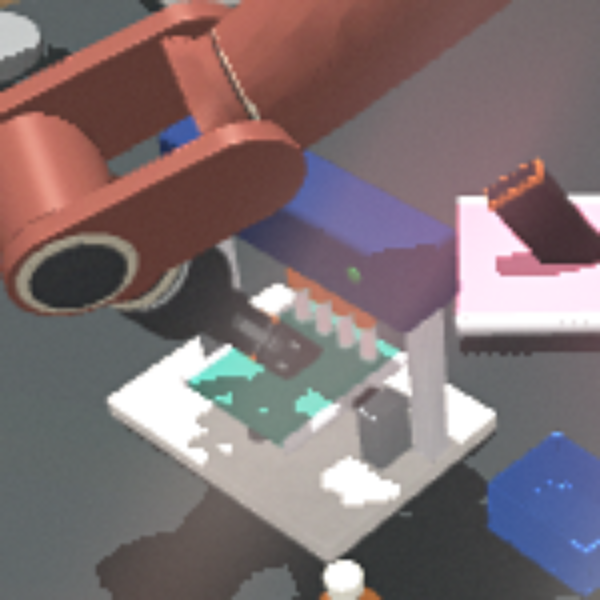

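The force has risen to 10 N upward at 42 mm, so the carrier is bottomed out and past the rollers. I'm letting go.

>>> carry_out(
  increments=[
    [[0, 0, 0], [0, 0, 0], 0],
    [[0, 0, 0], [0, 0, 0], 0],
    [[0, 0, 0], [0, 0, 0], 0.3],
    [[0, 0, 0], [0, 0, 0], 0.6],
    [[0, 0, 0], [0, 0, 0], 0.6],
    [[0, 0, 0], [0, 0, 0], 0.6],
    [[0, 0, 0], [0, 0, 0], 0.6],
  ],
)

```text
t: 14.1
tool_pos: [0.6349, -0.209, 0.2285]
tool_rot: [-1.043, 1.592, 1.768]
contact_force: [0.0, 0.6, -0.7]
opening: 0.0514
```

```bash
python3 - <<'E'
from h import *
print(in_stn(),get_obs()["contact_force"])
im,d=get_image("wrist"); cv2.imwrite("pics/wrist8.png",im)
E
```

```text
(array([-0.1985,  0.5467, 41.6448]), array([ 0.0277,  0.3117, -0.2441])) [ 0.0083  0.6354 -0.6717]
```

View pics/wrist8.png

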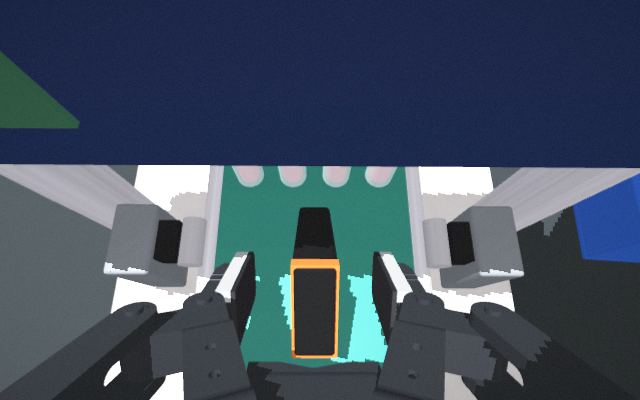

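>>> carry_out(
  increments=[
    [[0, 0, 0], [0.4, 0.07, 0.5], 0.6],
    [[0, 0, 0], [0.4, 0.07, 0.5], 0.6],
    [[0, 0, 0], [0.4, 0.07, 0.5], 0.6],
    [[0, 0, 0], [0.5, 0.1, 0.6], 0.6],
    [[0, 0, 0], [0.6, 0.1, 0.6], 0.6],
    [[0, 0, 0], [0.7, 0.1, 0.6], 0.6],
    [[0, 0, 0], [0.8, 0.1, 0.6], 0.6],
    [[0, 0, 0], [0.8, 0.1, 0.6], 0.6],
  ],
)

```text
t: 14.95
tool_pos: [0.7329, -0.1932, 0.328]
tool_rot: [-1.045, 1.591, 1.765]
contact_force: [0.6, 0.2, -0.1]
opening: 0.0511
```

>>> carry_out(
  increments=[
    [[0, 0, 0], [0.8, 0.1, 0.6], 0.6],
    [[0, 0, 0], [0.5, 0.1, 0.4], 0.6],
    [[0, 0, 0], [0, 0, 0], 0.6],
    [[0, 0, 0], [0, 0, 0], 0.6],
  ],
)

```text
t: 15.35
tool_pos: [0.7636, -0.1874, 0.3563]
tool_rot: [-1.056, 1.587, 1.757]
contact_force: [0.0, 0.1, 0.6]
opening: 0.0515
```

```bash
python3 - <<'E'
from h import *
so,SM=frame(*STN)
for n in ["wrist","side","scene"]:
    im,d=get_image(n); 
    P=cloud(n,d); hsv=cv2.cvtColor(im,cv2.COLOR_BGR2HSV); L=(P-so)@SM
    g=(hsv[...,0]>70)&(hsv[...,0]<95)&(hsv[...,1]>80)&(d>0)&(abs(L[...,2]-.062)<.012)&(np.abs(L[...,0])<.09)&(np.abs(L[...,1])<.052)
    Q=L[g]*1000; A=np.c_[Q[:,:2],np.ones(len(Q))]
    if len(Q)>20:
      c=np.linalg.lstsq(A,Q[:,2],rcond=None)[0]; print(n,len(Q),"tilt",np.rad2deg(c[:2]),"z0",c[2],cv2.minAreaRect(Q[:,:2].astype(np.float32)))
    cv2.imwrite(f"pics/{n}9.png",im)
print(get_obs()["tool_pos"],get_obs()["t"],get_obs()["contact_force"])
E
```

```text
wrist 10107 tilt [ 0.1069 -0.1724] z0 61.8343063711741 ((-1.12921142578125, -0.868438720703125), (102.4303207397461, 131.017822265625), 89.8999252319336)
side 801 tilt [-0.6298 -0.1388] z0 61.264498348908525 ((23.72247314453125, 0.5833320617675781), (82.89697265625, 101.99010467529297), 0.013112380169332027)
scene 324 tilt [ 0.042  -0.1309] z0 62.478558142495615 ((-2.0596923828125, 1.6457595825195312), (129.51087951660156, 102.12039947509766), 0.9582484364509583)
[ 0.763  -0.1876  0.3554] 15.5 [-0.441  -0.49   -0.6809]
```

View pics/wrist9.png

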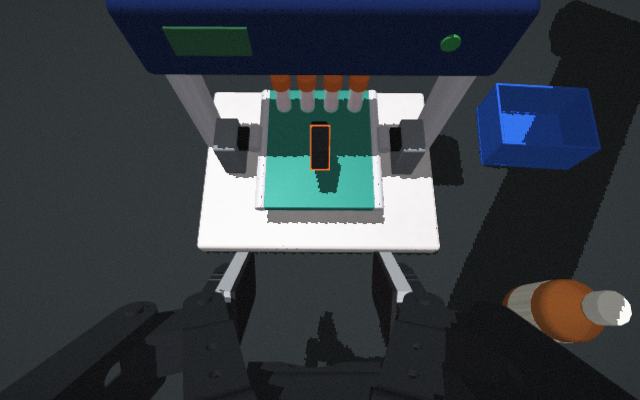

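View pics/scene9.png

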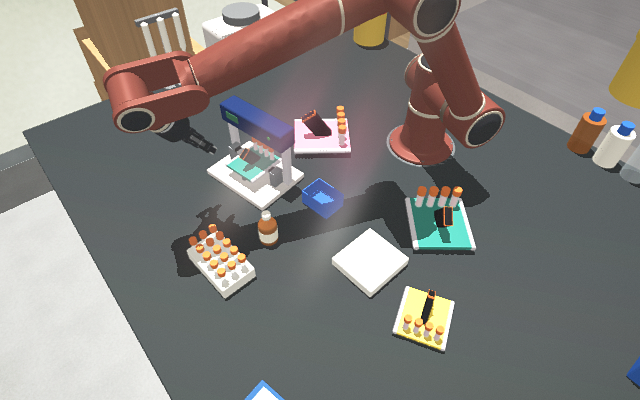

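View pics/side9.png

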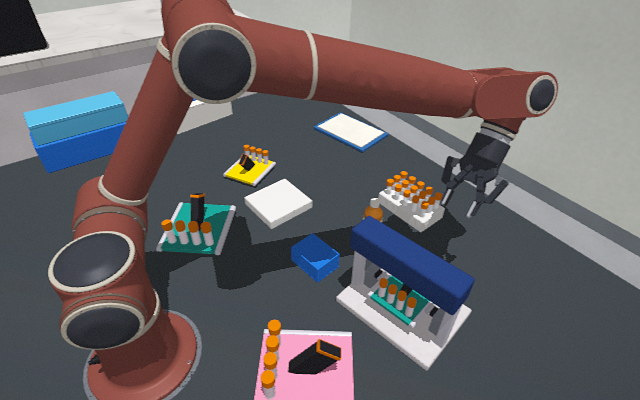

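The carrier is seated. The plate top measures 61.8 mm (wrist camera) against 62.1 expected, with about 0.2° of tilt. The bottle, rack and box are where they were.

```bash
python3 -c "
from station import *
print(finish_job())"
```

```text
the job is handed in; nothing more can be done
None
```

The smaller green carrier is home in the reader, handle towards the open front, and the job is handed in at about 15.5 s on the robot's clock.

- **Handling:** I gripped it by the handle at a 35° lean, carried it over in front of the reader and brought it in level under the bar.
- **Pressing:** It met the rollers 18 mm above home, as expected. The upward reading never passed about 11 N in the readings between steps (10 N once seated). The carrier tilted by up to about 1° and shifted about 5 mm while passing the rollers. I corrected both while pressing, and let go only after it had bottomed out.
- **Final height and level:** The wrist camera put the plate top at 61.8 mm, the side camera at 61.3 and the scene camera at 62.5, against 62.1 expected. Wrist and scene show 0.2° of tilt or less. The side camera read 0.6°, but it saw only part of the plate.
- **Position:** The wrist and scene cameras put the plate's centre within about 3 mm of the estimated seat. I estimated the reader's position from the pictures; my estimates differed by about 3 mm sideways, and I did not fully resolve that.
- **Surroundings:** In the last pictures the bottle, tube rack, tip box and look-alikes show no visible change. The gripper was about 20 cm clear and touching nothing.

I did not check the carrier for the second after hand-in.

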